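# Close the sample case and draw out its telescopic handle

### The arm

A 6-joint arm with a two-finger parallel gripper is mounted at the origin on the work surface. World frame = base frame: x ahead of the robot, y to its left, z up, the work surface at z = 0. Lengths are in m, angles in degrees, forces in N, time in s.
With the tool pointing down it reaches from about 0.4 to 0.825 m from the base axis. Payload 7 kg.
Tool frame: the origin (TCP) lies on the centre line of the jaws, within the pads' length; the fingertips stand 11 mm ahead of it and the grasp point (between the pads) lies 8 mm behind it; z points along the fingers, y is the line along which they close (so a half turn about z gives the same grasp; the last joint's range is limited). The gripper opens to 88 mm and grips with 3 to 60 N. Pads are 19 mm wide; open, the fingers measure 130 mm over their backs; the gripper's body (78 mm by 193 mm) begins 47 mm behind the grasp point.
Start: joints at [-60.327, 20.546, 0.682, 0, -70.136, -16.507], TCP at [0.154, -0.657, 0.201] pointing down, gripper open.
Joint ranges: [-176.03, 176.03], [-82.01, 121.73], [-58.28, 71.71], [-173.87, 95.51], [-174.79, -0.11], [-173.66, 173.66]. Speed limits (degrees/s): [136.94, 136.94, 172.46, 180, 180, 180].

### API

Orientations are given as [roll, pitch, yaw] about the fixed x, y, z axes, in that order (R = Rz(yaw) Ry(pitch) Rx(roll)).
In Python, from plant import r, capture, camera_model, job gives the robot as it stands.
- The arm moves only by the tool drive_tool, never from a script. Its argument "increments" is a list that holds one entry, the list of rows, each a list of 5 numbers: the gripper's target within -1 to 1 (fully open at 1, half-way at 0, shut at -1), then the shift along the tool's x, y, z scaled (see below), then the turn about the tool's z scaled (see below). In form: [[[gripper, tx, ty, tz, roll], ...]]. A call has 1 to 5 rows; each row is the pose to reach, as a shift and turn from the pose commanded when the call began, along the tool's axes at that moment, turning the shorter way round; what a row does not reach only later rows make up. The controller multiplies each number of a shift by 120 mm and each number of a turn by 360 degrees. A row lasts 1/8 s, in which the tool goes at most 62.5 mm and 10.7 degrees, less where a joint would pass 70% of its speed; a pose out of reach is approached as far as the arm can. A call with a number of a shift or a turn outside -1 to 1 is refused whole. A call with a gripper value outside its range is refused whole. The fingers move at their own pace and stop on an object; "squeeze" is the grip in N (left out, the last holds). Time passes only in rows, so rows that repeat a pose let the fingers close. It gives the time, the measured TCP pose, the force, the opening and the grip force at its end, in the units of the state.
- r.get_state(): the state, without advancing time (a new reading comes with each control period).
- capture(name): name is "scene" or "top"; returns the picture (420x560x3 uint8, red, green, blue); there is no depth.
- camera_model(name): a dict with "camera_matrix" (3x3 intrinsics, pixels), "rvec" (rotation vector, rad) and "tvec" (3), from world to camera coordinates, as OpenCV has them. Camera axes: x right, y down, z forward; pixel columns grow to the right and rows downward; lengths in m; the calibration is good to about 2 mm. A picture is of the moment at which its call begins. camera_model takes no time and is no camera call.
- job.close_job(): hands the job in; it is judged then, once.
The state is a dict: "time_s": time; "joints": joint angles; "qd": joint speeds; "joint_torque": joint torques, N m; "tcp_pos": TCP position; "eef_rot": TCP orientation; "contact_force": force on the tool from outside, world axes, zero at the start; "moment": the same for the moment, N m; "gripper_width": finger opening in m; "gripper_force": force on a finger pad.
Only numpy, scipy, OpenCV 4.12 (cv2) and the standard library are available. Lean on these libraries where they do the work, as an engineer would, in place of code of your own. Each camera call takes 0.05 s, during which the arm holds its last target. There are 200 camera calls.

### The job

Get the small wine sample case ready to go: first press its hinged lid down until the catch snaps and it stays fully shut. Then squeeze in the red button on the telescopic handle and, keeping it squeezed, pull the handle straight out, past its first stop, to the second stop, and finish while still holding it there at full length (let go, it springs back in). Do not knock the bottle, cup or tin that stand around the case.

Things in the scene. Friction and masses are not known exactly. Their poses are not given: they have to be found in the camera images.
- case: Light wooden case standing on the table, far too heavy to shift. 180 (x) by 280 (y) by 85 mm high without its lid, 100 mm high with the lid shut. Origin: centre of its underside, on the table; z up. Its lid is hinged along the top edge of its +x side and the catch sits in the middle of its -x side. The telescopic handle comes out of its -y end.
- lid (a joint): Angle of the lid in rad: 0 fully shut, grows as it opens (up to 1.2). The stiff hinge keeps it where it is left, until the spring catch. Pushing the catch side down takes 1 to 3 N, then 10 to 14 N at the push point, steadily, as the free edge comes within 10 mm of shut (briefly more when pushed fast, so a force stop of 20 to 25 N suits), where the catch snaps over and then pulls and holds the lid at 0; a lid not pushed through stays ajar at about 0.03 rad or more.
- lid_hinge (a point): Point on the lid's hinge axis, in the middle of its length: at (90, 0, 85) mm in the case's frame. The hinge axis is the case's y axis.
- lid_press (a point): Point on the outer (top) face of the lid, midway along it, 140 mm from the hinge and 40 mm from the free edge: a good place to push. The lid is a 15 mm thick wooden board of 180 by 280 mm with two steel bands, its underside in the plane of the hinge axis. At lid angle a it lies, from the hinge, 140*cos(a) - 15*sin(a) mm toward the case's -x and 140*sin(a) + 15*cos(a) mm up; shut, it is 100 mm above the table.
- grip_centre (a point): Centre of the handle's black cross bar, which moves with the handle. The bar lies level, 172 mm long along the case's x, 24 mm thick (case's y), 26 mm high, on two 12 mm steel rods near its ends (74 mm either side of its middle). Pushed in, it is at (0, -197, 70) mm in the case's frame, 45 mm of free space between bar and case end.
- grip: The whole handle (bar, button and rods) together; origin at the bar's centre, axes as the case's.
- button_face (a point): Middle of the outer face of the red push button, in the middle of the bar's outer (case's -y) side: 60 mm long (x), 18 mm high, standing 7 mm proud of the bar, so bar and button together are 31 mm thick, 25 mm when pressed. It is pressed toward the case (+y). Two fingers, one on the button and one on the bar's inner side, squeeze it in.
- button (a joint): How far the button is pressed, m: 0 out, 0.006 fully in. Springy, 2 N at first and 5 N fully in; the handle is unlocked above about 0.004. Squeeze with 15 N or more while pulling.
- handle (a joint): How far the handle is drawn out, m: 0 pushed in, where it starts locked; 0.060 first stop, where it locks again if the button is out; 0.120 second stop, the hard end, where nothing locks it. It slides along the case's -y. A spring of 2 to 4 N pulls it back in.
- bottle: Bystander: standing green wine bottle, 70 mm across, 290 mm tall, origin at the centre of its foot.
- tasting_cup: Bystander: white ceramic cup, 70 mm across, 75 mm tall, origin at the centre of its foot.
- cork_tin: Bystander: brass tin with a dark lid, 66 mm across, 41 mm tall, origin at the centre of its foot.

How it is judged:
By the outcome, as a careful person would: the job done as asked, in the order asked, and still so for the second after the job is handed in, while the arm keeps its last pose, push and grip.
It also fails if it takes over 54 s, if anything falls off the work surface, if the arm or the gripper's body presses on something with over 40 N, if the wrist force passes 120 N, or if a joint passes its speed limit or range.

## Working session

There is one attempt and no reset: what is moved stays moved. The work goes in short steps, Python scripts to look and compute and a tool call to move; the robot and the scene stay as the last step left them, time stands still between calls to the robot, and variables do not carry over. Pictures are saved under pics/ and viewed, at most 10 in all, crops included, and the job is handed in when it is done.

Besides the shell and the picture viewer there is one more tool, called as a command line: name --argument value ..., lists and objects as JSON in quotes. drive_tool: Moves the arm, as the interface text tells. Its arguments: {"type":"object","properties":{"increments":{"type":"array"},"squeeze":{"type":"number"}},"required":["increments"]}

```bash
mkdir -p pics; ls
python3 - <<'E'
from plant import r,capture,camera_model
import cv2
s=r.get_state();print({k:s[k] for k in('time_s','tcp_pos','eef_rot','gripper_width','contact_force')})
for n in('scene','top'):
    cv2.imwrite(f'pics/{n}0.png',capture(n)[:,:,::-1]); m=camera_model(n);print(n,m)
E
```

```text
pics
{'time_s': 0.0, 'tcp_pos': array([ 0.15359273, -0.65676371,  0.19973691]), 'eef_rot': array([ 1.79906624e+02, -1.01315296e-02, -1.66840880e+02]), 'gripper_width': 0.08748883925080725, 'contact_force': array([-0.84430362, -0.05654647, -0.02401162])}
scene {'camera_matrix': array([[479.09642836,   0.        , 288.50613477],
       [  0.        , 479.09642836, 210.25115358],
       [  0.        ,   0.        ,   1.        ]]), 'rvec': array([ 2.06486868,  1.49241568, -0.54019445]), 'tvec': array([-0.36647237, -0.37119987,  1.48335703])}
top {'camera_matrix': array([[450.67161979,   0.        , 274.08428308],
       [  0.        , 450.67161979, 203.65875065],
       [  0.        ,   0.        ,   1.        ]]), 'rvec': array([ 2.21537651, -2.1821834 ,  0.13343388]), 'tvec': array([0.1364757 , 0.67223689, 0.87229243])}
```

View pics/scene0.png

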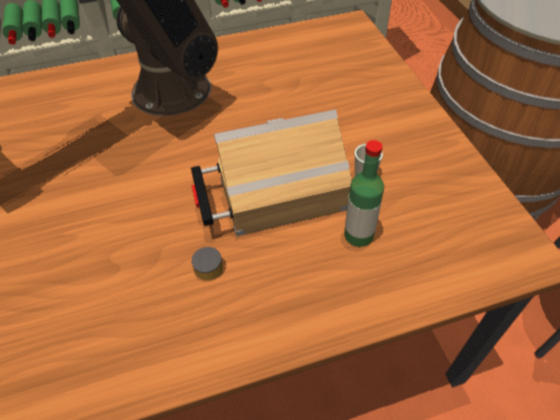

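View pics/top0.png

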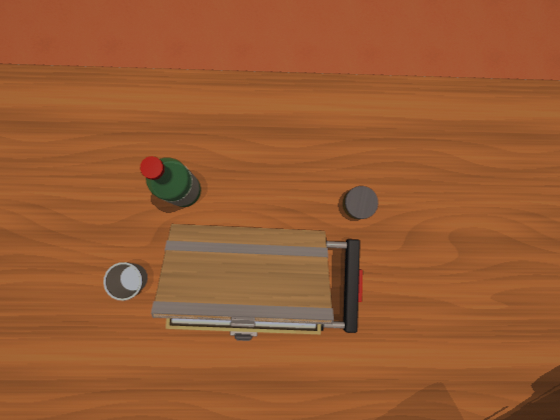

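The scene picture shows the case with its lid ajar, the bar at about (203,195), the tin at (207,263), the bottle at (362,215) and the cup at (368,160). In the top picture the bar runs from (353,240) to (351,332) with the red button to its right, and the catch is at (243,333). I'll enlarge the top and scene pictures to pick points.

Run:
```python
import cv2
a=cv2.imread('pics/top0.png')[215:350,140:380];cv2.imwrite('pics/topc.png',cv2.resize(a,None,fx=3.3,fy=3.3,interpolation=cv2.INTER_CUBIC))
a=cv2.imread('pics/scene0.png')[100:250,180:380];cv2.imwrite('pics/scenec.png',cv2.resize(a,None,fx=4,fy=4,interpolation=cv2.INTER_CUBIC))
```

```text
(no output)
```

View pics/topc.png

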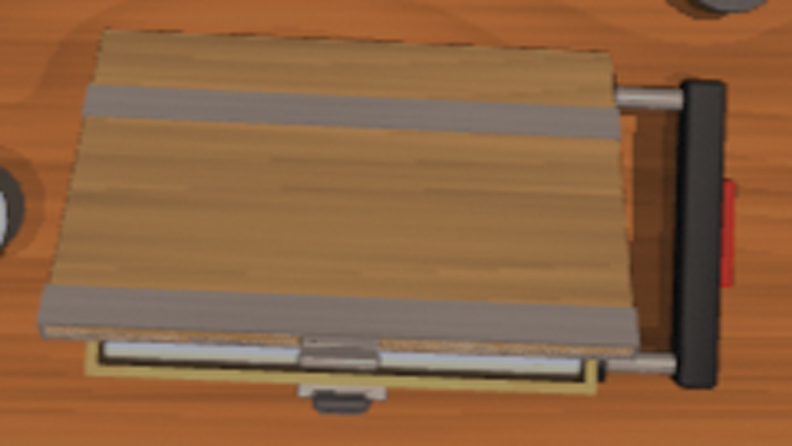

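View pics/scenec.png

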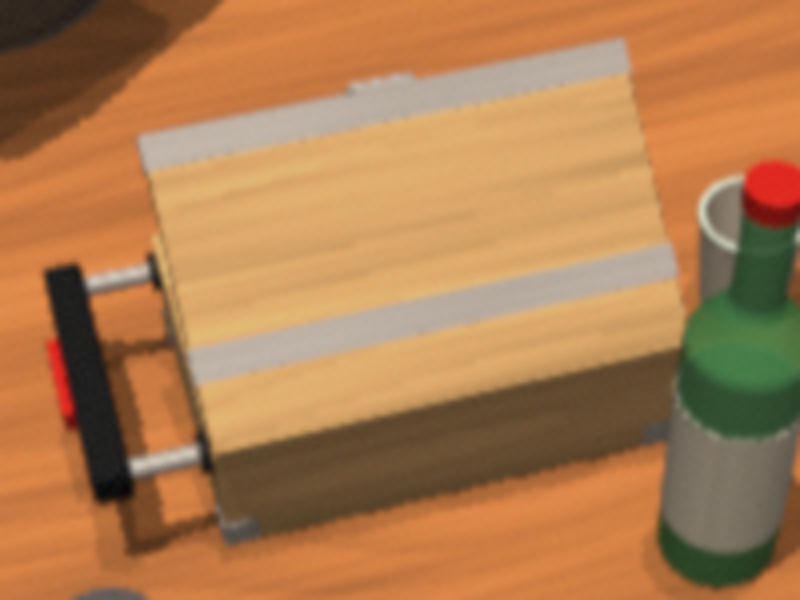

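Picked points: lid, rim and bar corners in both crops. The lid stands ajar at a moderate angle, and the cup and bottle are off the +y end. Fitting the pose next.

```bash
cat > fit.py <<'E'
import numpy as np,cv2
from scipy.optimize import least_squares
from plant import camera_model
M={n:camera_model(n) for n in('scene','top')}
def proj(n,P):
    m=M[n];return cv2.projectPoints(np.array(P,float).reshape(-1,3),m['rvec'],m['tvec'],m['camera_matrix'],None)[0][:,0]
def back(n,uv,z):
    m=M[n];R=cv2.Rodrigues(m['rvec'])[0];c=-R.T@m['tvec'];d=R.T@np.linalg.inv(m['camera_matrix'])@np.array([*uv,1.]);return c+d*(z-c[2])/d[2]
def lid(d,y,a): return [.09-(d*np.cos(a)-.015*np.sin(a)),y,.085+d*np.sin(a)+.015*np.cos(a)]
def W(p,P):
    c,s=np.cos(p[2]),np.sin(p[2]);P=np.array(P);return P@np.array([[c,s,0],[-s,c,0],[0,0,1]])+[p[0],p[1],0]
E
python3 - <<'E'
from fit import *
T=lambda u,v:(u/3.3+140,v/3.3+215); S=lambda u,v:(u/4+180,v/4+100)
obs=[('top',T(107,29),('l',0,.14)),('top',T(612,52),('l',0,-.14)),('top',T(42,324),('l',.18,.14)),('top',T(637,345),('l',.18,-.14)),
('top',T(86,376),[-.09,.14,.085]),('top',T(597,394),[-.09,-.14,.085]),('top',T(724,83),[.086,-.209,.083]),('top',T(716,387),[-.086,-.209,.083]),
('scene',S(138,136),('l',.18,-.14)),('scene',S(627,40),('l',.18,.14)),('scene',S(215,450),('l',0,-.14)),('scene',S(683,347),('l',0,.14)),('scene',S(228,543),[.09,-.14,0]),('scene',S(47,270),[-.086,-.209,.083])]
def f(p):
    return np.concatenate([proj(n,W(p,[lid(q[1],q[2],p[3]) if q[0]=='l' else q]))[0]-np.array(uv) for n,uv,q in obs])
o=least_squares(f,[.5,-.2,0,.4],loss='soft_l1');p=o.x
print(p,np.degrees(p[2:]));print(f(p).reshape(-1,2).round(1).tolist())
np.save('p.npy',p)
print('press',W(p,[lid(.14,0,p[3]),lid(.14,0,0),lid(.18,0,p[3])]),'grip',W(p,[[0,-.197,.07]]),'out',W(p,[[0,-.317,.07]]))
print('tin',back('top',(361,202),.041),'cup',back('top',(124,281),.075),'bottle',back('top',(152,167),.29))
E
```

```text
[ 0.52141526  0.19908056 -0.02964842  0.67102754] [-1.69872926 38.44704623]
[[-1.9, -0.1], [-0.7, -0.3], [-1.7, -0.3], [-0.4, 0.1], [-0.8, 0.3], [-0.7, 0.3], [0.8, -0.7], [0.6, 1.3], [-1.2, 0.4], [-2.6, -0.1], [-1.6, 2.1], [1.3, -0.1], [-1.4, 1.3], [-3.0, -0.4]]
press [[0.51110102 0.19938645 0.1837985 ]
 [0.47143723 0.20056276 0.1       ]
 [0.47978746 0.20031512 0.20867014]] grip [[0.51557538 0.00216714 0.07      ]] out [[ 0.51201809 -0.11778013  0.07      ]]
tin [ 0.6748908  -0.02394379  0.041     ] cup [0.51962825 0.42107452 0.075     ] bottle [0.69673172 0.32784669 0.29      ]
```

drive_tool --increments '[[[-1,-0.5,0,-0.4,0.02],[-1,-1,0,-0.8,0.0413],[-1,-1,0,-0.8,0.0413],[-1,-1,0,-0.8,0.0413]]]' --squeeze 30

```text
time_s: 0.6
tcp_pos: [0.2725, -0.6298, 0.2978]
eef_rot: [-179.9, 0.1, 178.4]
contact_force: [0.3, -0.5, -0.4]
gripper_width: 0.0533
gripper_force: 0.0
```

drive_tool --increments '[[[-1,-0.25,0.5,0,0],[-1,-0.5,1,0,0],[-1,-0.5,1,0,0]]]'

```text
time_s: 0.98
tcp_pos: [0.3345, -0.5091, 0.2962]
eef_rot: [179.9, -0.0, 178.4]
contact_force: [0.1, -0.9, 0.2]
gripper_width: 0.0234
gripper_force: 0.0
```

drive_tool --increments '[[[-1,-0.25,0.5,0,0],[-1,-0.5,1,0,0],[-1,-0.5,1,0,0]]]'

```text
time_s: 1.35
tcp_pos: [0.3981, -0.3915, 0.2961]
eef_rot: [180.0, -0.0, 178.4]
contact_force: [-0.7, -1.0, 0.6]
gripper_width: 0.0006
gripper_force: 0.0
```

drive_tool --increments '[[[-1,-0.25,0.5,0,0],[-1,-0.5,1,0,0],[-1,-0.5,1,0,0]]]'

```text
time_s: 1.72
tcp_pos: [0.4618, -0.2737, 0.2959]
eef_rot: [180.0, -0.1, 178.4]
contact_force: [0.4, -0.5, 0.3]
gripper_width: 0.0003
gripper_force: 0.0
```

drive_tool --increments '[[[-1,-0.25,0.5,0,0],[-1,-0.5,1,0,0],[-1,-0.5,1,0,0]]]'

```text
time_s: 2.1
tcp_pos: [0.5256, -0.1559, 0.2956]
eef_rot: [180.0, -0.1, 178.4]
contact_force: [0.2, 0.2, 0.6]
gripper_width: 0.0004
gripper_force: 0.0
```

drive_tool --increments '[[[-1,0,0.5,0,0],[-1,0,1,0,0],[-1,0,1,0,0]]]'

```text
time_s: 2.48
tcp_pos: [0.5282, -0.0358, 0.2962]
eef_rot: [-180.0, -0.0, 178.5]
contact_force: [0.3, -1.0, 0.5]
gripper_width: 0.0005
gripper_force: 0.0
```

drive_tool --increments '[[[-1,0,0.5,0,0],[-1,0,1,0,0],[-1,0,1,0,0]]]'

```text
time_s: 2.85
tcp_pos: [0.5321, 0.0837, 0.2959]
eef_rot: [-180.0, -0.1, 178.4]
contact_force: [0.5, -0.7, 0.6]
gripper_width: 0.0004
gripper_force: 0.0
```

drive_tool --increments '[[[-1,0,0.5,0,0],[-1,0,0.9,0,0],[-1,0,0.9,0,0]]]'

```text
time_s: 3.22
tcp_pos: [0.5357, 0.1907, 0.2956]
eef_rot: [-179.9, -0.1, 178.3]
contact_force: [-0.7, -1.5, 0.3]
gripper_width: 0.0003
gripper_force: 0.0
```

drive_tool --increments '[[[-1,0.07,0.03,0.3,0],[-1,0.14,0.07,0.6,0],[-1,0.14,0.07,0.7,0],[-1,0.14,0.07,0.7,0]]]'

```text
time_s: 3.72
tcp_pos: [0.5192, 0.1979, 0.2127]
eef_rot: [-179.9, -0.0, 178.2]
contact_force: [1.1, -0.0, 0.7]
gripper_width: 0.0005
gripper_force: 0.0
```

drive_tool --increments '[[[-1,0.05,0,0.07,0],[-1,0.1,0,0.14,0],[-1,0.14,0,0.21,0],[-1,0.18,0,0.28,0],[-1,0.22,0,0.35,0]]]'

```text
time_s: 4.35
tcp_pos: [0.492, 0.2005, 0.1704]
eef_rot: [180.0, 0.0, 178.3]
contact_force: [-0.7, -0.6, 1.9]
gripper_width: 0.0006
gripper_force: 0.9
```

drive_tool --increments '[[[-1,0.05,0,0.09,0],[-1,0.09,0,0.18,0],[-1,0.12,0,0.26,0],[-1,0.13,0,0.32,0]]]'

```text
time_s: 4.85
tcp_pos: [0.4761, 0.2007, 0.1315]
eef_rot: [-180.0, -0.0, 178.3]
contact_force: [-1.0, 0.5, 1.9]
gripper_width: 0.0009
gripper_force: 0.8
```

drive_tool --increments '[[[-1,0,0,0.02,0],[-1,0,0,0.035,0],[-1,0,0,0.05,0],[-1,0,0,0.065,0],[-1,0,0,0.08,0]]]'

```text
time_s: 5.48
tcp_pos: [0.4766, 0.2008, 0.1227]
eef_rot: [180.0, 0.0, 178.3]
contact_force: [-1.0, -0.4, 1.4]
gripper_width: 0.0004
gripper_force: 0.7
```

Tip is now about 12 mm above shut; go on slowly.

drive_tool --increments '[[[-1,0,0,0.015,0],[-1,0,0,0.03,0],[-1,0,0,0.04,0],[-1,0,0,0.05,0],[-1,0,0,0.06,0]]]'

```text
time_s: 6.1
tcp_pos: [0.4766, 0.2008, 0.1154]
eef_rot: [-180.0, 0.0, 178.3]
contact_force: [-1.3, -0.4, 2.5]
gripper_width: 0.0007
gripper_force: 0.7
```

drive_tool --increments '[[[-1,0,0,0.008,0],[-1,0,0,0.016,0],[-1,0,0,0.024,0],[-1,0,0,0.03,0]]]'

```text
time_s: 6.6
tcp_pos: [0.4765, 0.2007, 0.1118]
eef_rot: [-180.0, -0.0, 178.3]
contact_force: [-0.9, -0.6, 2.3]
gripper_width: 0.0003
gripper_force: 0.7
```

drive_tool --increments '[[[-1,0,0,0.01,0],[-1,0,0,0.02,0],[-1,0,0,0.03,0],[-1,0,0,0.03,0]]]'

```text
time_s: 7.1
tcp_pos: [0.4765, 0.2007, 0.1081]
eef_rot: [-180.0, -0.0, 178.3]
contact_force: [0.1, -0.3, 0.5]
gripper_width: 0.0007
gripper_force: 0.2
```

Run:
```python
from plant import r,capture
import cv2
print(r.get_state()['contact_force'],r.get_state()['tcp_pos'])
a=capture('scene')[90:260,170:390,::-1];cv2.imwrite('pics/s1.png',cv2.resize(a,None,fx=3.5,fy=3.5,interpolation=cv2.INTER_CUBIC))
```

```text
[ 0.13620254 -0.28157892  0.52161136] [0.47648486 0.20070452 0.1081151 ]
```

View pics/s1.png

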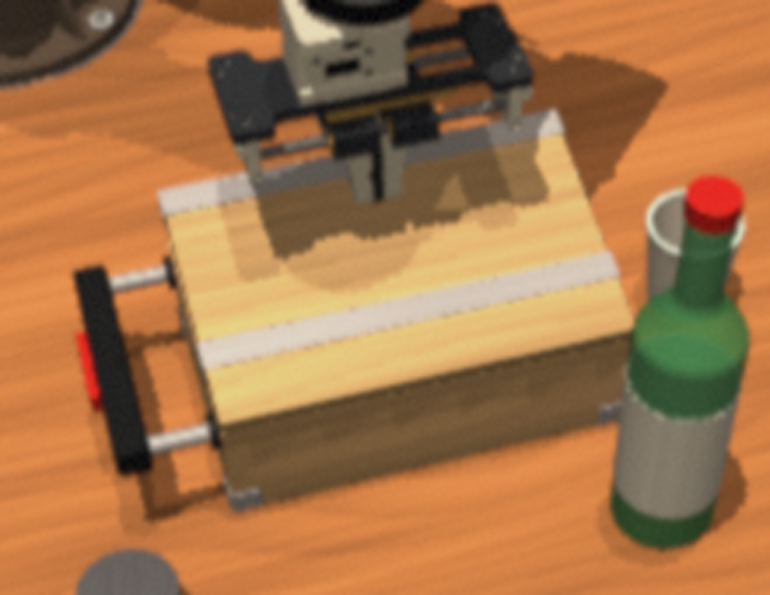

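The lid is nearly or fully shut and the fingers rest on it near its free edge. The lid's free corners are at crop (160,195) and (558,112). I'll work out its angle from those.

Run:
```python
from fit import *
p=np.load('p.npy')
for a in (0,.03,.06,.1): print(a,[((proj('scene',W(p,[lid(d,y,a)]))[0]-[170,90])*3.5).round().tolist() for d,y in((.18,-.14),(.18,.14),(0,-.14),(0,.14))])
```

```text
0 [[160.0, 228.0], [542.0, 147.0], [214.0, 422.0], [632.0, 325.0]]
0.03 [[159.0, 223.0], [543.0, 142.0], [214.0, 422.0], [633.0, 325.0]]
0.06 [[158.0, 218.0], [544.0, 137.0], [214.0, 423.0], [633.0, 326.0]]
0.1 [[157.0, 211.0], [545.0, 130.0], [214.0, 424.0], [633.0, 327.0]]
```

drive_tool --increments '[[[-1,0,0,0.01,0],[-1,0,0,0.02,0],[-1,0,0,0.02,0]]]'

```text
time_s: 7.52
tcp_pos: [0.4765, 0.2007, 0.1057]
eef_rot: [-180.0, -0.0, 178.3]
contact_force: [-0.2, -0.2, 1.0]
gripper_width: 0.0004
gripper_force: 0.3
```

Run:
```python
from fit import *
from plant import r,capture
s=r.get_state();print(s['tcp_pos'],s['contact_force'])
for z in (.097,.108,.12): print(((proj('scene',[.4765,.2007,z])[0]-[170,90])*3.5).round(), proj('top',[.4765,.2007,z])[0])
a=capture('top')[150:370,90:390,::-1];cv2.imwrite('pics/t1.png',cv2.resize(a,None,fx=2.6,fy=2.6,interpolation=cv2.INTER_CUBIC))
```

```text
[0.47648293 0.20070437 0.10573694] [-0.17554062 -0.21966969  1.0389486 ]
[372. 233.] [244.08116094 307.68250794]
[372. 221.] [243.9211242  308.61130501]
[371. 209.] [243.74143574 309.65415372]
```

View pics/t1.png

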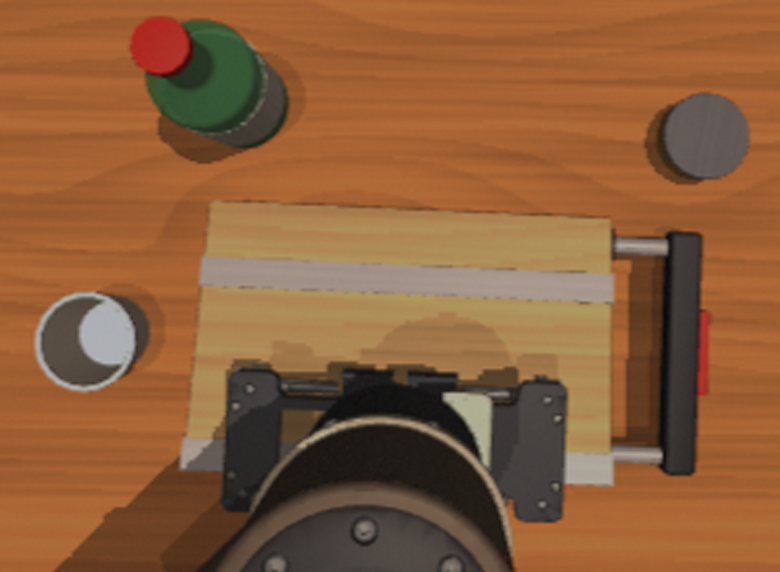

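Both pictures show the lid still about 0.2 rad open, with its free corners at crop (180,468) and (612,485). That is higher than the reported TCP height implies. I'll push a little further while watching the force, then measure the lid angle and the fingertip from pictures again.

drive_tool --increments '[[[-1,0,0,0.01,0],[-1,0,0,0.02,0],[-1,0,0,0.03,0],[-1,0,0,0.04,0],[-1,0,0,0.04,0]]]'

```text
time_s: 8.2
tcp_pos: [0.4766, 0.2008, 0.1009]
eef_rot: [-180.0, -0.0, 178.3]
contact_force: [-0.5, 0.2, 0.4]
gripper_width: 0.0004
gripper_force: 0.2
```

Run:
```python
from fit import *
from plant import r,capture
s=r.get_state();print(s['tcp_pos'],s['contact_force'],s['joints'])
p=np.load('p.npy')
for n in ('scene','top'): cv2.imwrite(f'pics/{n}2.png',capture(n)[:,:,::-1])
T=lambda u,v:(u/2.6+90,v/2.6+150)
for a in (0,.1,.2,.25,.3): print(a,[((proj('top',W(p,[lid(d,y,a)]))[0]-[90,150])*2.6).round().tolist() for d,y in((.18,-.14),(.18,.14),(0,-.14),(0,.14))])
a=cv2.imread('pics/scene2.png')[90:260,170:390];cv2.imwrite('pics/s2.png',cv2.resize(a,None,fx=3.5,fy=3.5,interpolation=cv2.INTER_CUBIC))
```

```text
[0.47655903 0.20075439 0.10093129] [-0.47090218  0.20826636  0.4353493 ] [ 4.46150050e+01  1.09497618e+01 -2.69177944e+01  1.43828918e-04
 -5.21354486e+01 -1.36316904e+02]
0 [[602.0, 485.0], [191.0, 470.0], [610.0, 222.0], [208.0, 205.0]]
0.1 [[606.0, 487.0], [186.0, 472.0], [611.0, 220.0], [208.0, 203.0]]
0.2 [[610.0, 486.0], [181.0, 471.0], [611.0, 218.0], [208.0, 201.0]]
0.25 [[612.0, 485.0], [178.0, 469.0], [611.0, 217.0], [208.0, 199.0]]
0.3 [[614.0, 482.0], [176.0, 467.0], [611.0, 216.0], [208.0, 198.0]]
```

View pics/s2.png

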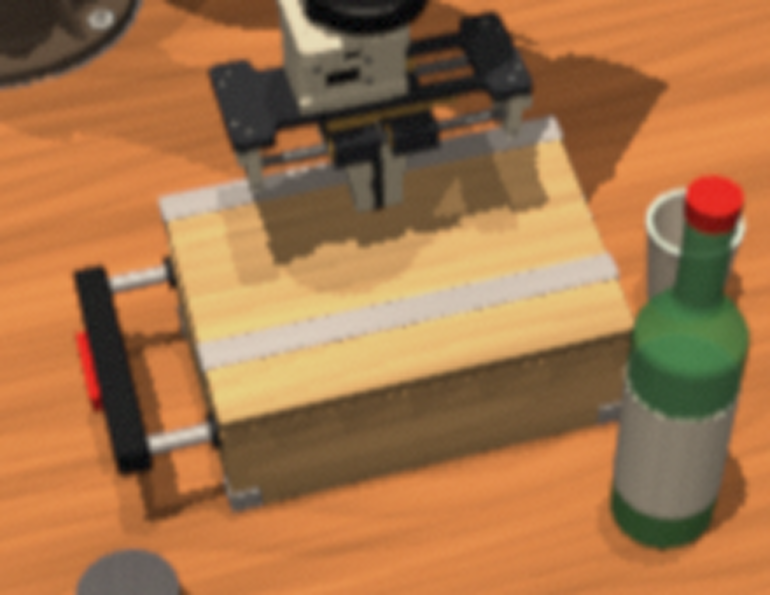

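The lid followed the push: the free corners moved down about 9 px and the tip is at (372,208). So the real tip stands about 28 mm higher than reported, and I'll keep pressing, guided by the force.

drive_tool --increments '[[[-1,0.01,0,0.02,0],[-1,0.02,0,0.04,0],[-1,0.02,0,0.06,0],[-1,0.02,0,0.08,0],[-1,0.02,0,0.08,0]]]'

```text
time_s: 8.93
tcp_pos: [0.4739, 0.2007, 0.0911]
eef_rot: [-180.0, -0.0, 178.3]
contact_force: [1.0, 0.2, -0.4]
gripper_width: 0.0006
gripper_force: 0.0
```

drive_tool --increments '[[[-1,0,0,0.01,0],[-1,0,0,0.02,0],[-1,0,0,0.03,0],[-1,0,0,0.04,0]]]'

```text
time_s: 9.43
tcp_pos: [0.4741, 0.2008, 0.0866]
eef_rot: [-180.0, -0.0, 178.3]
contact_force: [-1.5, 0.2, 2.2]
gripper_width: 0.0003
gripper_force: 0.7
```

drive_tool --increments '[[[-1,0,0,0.008,0],[-1,0,0,0.016,0],[-1,0,0,0.024,0],[-1,0,0,0.024,0]]]'

```text
time_s: 9.93
tcp_pos: [0.4742, 0.2008, 0.0837]
eef_rot: [180.0, 0.0, 178.3]
contact_force: [0.3, -0.3, 0.6]
gripper_width: 0.0004
gripper_force: 0.1
```

drive_tool --increments '[[[-1,0,0,0.008,0],[-1,0,0,0.016,0],[-1,0,0,0.016,0]]]'

```text
time_s: 10.3
tcp_pos: [0.4741, 0.2008, 0.0819]
eef_rot: [180.0, 0.0, 178.3]
contact_force: [-1.7, -0.2, 2.2]
gripper_width: 0.0007
gripper_force: 1.1
```

drive_tool --increments '[[[-1,0,0,0.008,0],[-1,0,0,0.016,0],[-1,0,0,0.024,0],[-1,0,0,0.024,0]]]'

```text
time_s: 10.8
tcp_pos: [0.4741, 0.2009, 0.0808]
eef_rot: [180.0, 0.0, 178.3]
contact_force: [-9.0, -1.5, 21.4]
gripper_width: 0.0008
gripper_force: 10.1
```

drive_tool --increments '[[[-1,0,0,0.008,0],[-1,0,0,0.016,0],[-1,0,0,0.016,0]]]'

```text
time_s: 11.18
tcp_pos: [0.4736, 0.2008, 0.0776]
eef_rot: [180.0, -0.0, 178.3]
contact_force: [-6.4, 0.9, 9.0]
gripper_width: 0.0005
gripper_force: 4.1
```

drive_tool --increments '[[[-1,0,0,0.007,0],[-1,0,0,0.014,0],[-1,0,0,0.014,0]]]'

```text
time_s: 11.55
tcp_pos: [0.4739, 0.2008, 0.0754]
eef_rot: [-180.0, -0.0, 178.3]
contact_force: [-3.3, -0.1, 3.4]
gripper_width: 0.0004
gripper_force: 1.7
```

drive_tool --increments '[[[-1,0,0,0.007,0],[-1,0,0,0.014,0],[-1,0,0,0.014,0]]]'

```text
time_s: 11.92
tcp_pos: [0.4741, 0.2008, 0.0742]
eef_rot: [-180.0, 0.0, 178.3]
contact_force: [-4.7, 0.3, 10.6]
gripper_width: 0.0005
gripper_force: 5.1
```

drive_tool --increments '[[[-1,0,0,0.007,0],[-1,0,0,0.014,0],[-1,0,0,0.014,0]]]'

```text
time_s: 12.3
tcp_pos: [0.4743, 0.2008, 0.074]
eef_rot: [180.0, 0.1, 178.3]
contact_force: [-12.4, -0.5, 25.0]
gripper_width: 0.0005
gripper_force: 12.5
```

The force rose to a hard stop after the catch travel, so I'll lift, move above the bar, open halfway and look.

drive_tool --increments '[[[-1,0,0,-0.15,0],[-1,0,0,-0.35,0],[0.2,0,0,-0.4,0]]]'

```text
time_s: 12.68
tcp_pos: [0.4752, 0.2015, 0.1212]
eef_rot: [179.9, 0.1, 178.3]
contact_force: [0.0, -0.4, -0.7]
gripper_width: 0.0058
gripper_force: 0.0
```

drive_tool --increments '[[[0.2,-0.1,-0.4,0,0],[0.2,-0.2,-0.8,0,0],[0.2,-0.2,-0.8,0,0]]]'

```text
time_s: 13.05
tcp_pos: [0.4951, 0.1015, 0.1191]
eef_rot: [-180.0, -0.1, 178.1]
contact_force: [-0.9, -0.1, 0.6]
gripper_width: 0.035
gripper_force: 0.0
```

drive_tool --increments '[[[0.2,-0.1,-0.4,0,0],[0.2,-0.2,-0.85,0,0],[0.2,-0.2,-0.85,0,0],[0.2,-0.2,-0.85,0,0]]]'

```text
time_s: 13.55
tcp_pos: [0.5162, 0.0016, 0.1195]
eef_rot: [-180.0, -0.0, 178.2]
contact_force: [-0.7, -0.2, -0.7]
gripper_width: 0.0524
gripper_force: 0.0
```

Run:
```python
from fit import *
from plant import r,capture
s=r.get_state();print(s['tcp_pos'],s['contact_force'],s['gripper_width'])
p=np.load('p.npy')
for n in ('scene','top'): cv2.imwrite(f'pics/{n}3.png',capture(n)[:,:,::-1])
a=cv2.imread('pics/scene3.png')[60:260,130:380];b=cv2.imread('pics/top3.png')[200:400,120:420]
a=cv2.resize(a,(500,400),interpolation=cv2.INTER_CUBIC)
a=cv2.resize(cv2.imread('pics/scene3.png')[100:250,150:350],None,fx=4,fy=4,interpolation=cv2.INTER_CUBIC)
cv2.imwrite('pics/s3.png',a)
q=lambda P:((proj('scene',P)-[150,100])*4).round().tolist()
for an in(0,.03,.06):print('lid',an,q(W(p,[lid(.18,-.14,an),lid(.18,.14,an),lid(0,-.14,an)])))
t=s['tcp_pos'];print('tip',[(dz,q([t+[0,0,dz-.011]])) for dz in(0,.02,.037)])
print('bar',q(W(p,[[-.086,-.209,.083],[.086,-.209,.083]])))
```

```text
[0.51619406 0.00164196 0.11947814] [-0.66489515 -0.20268552 -0.70562024] 0.05239476523383728
lid 0 [[262.0, 220.0], [700.0, 128.0], [324.0, 442.0]]
lid 0.03 [[261.0, 215.0], [701.0, 122.0], [325.0, 443.0]]
lid 0.06 [[260.0, 209.0], [701.0, 116.0], [325.0, 443.0]]
tip [(0, [[191.0, 338.0]]), (0.02, [[185.0, 315.0]]), (0.037, [[180.0, 294.0]])]
bar [[155.0, 269.0], [204.0, 484.0]]
```

View pics/s3.png

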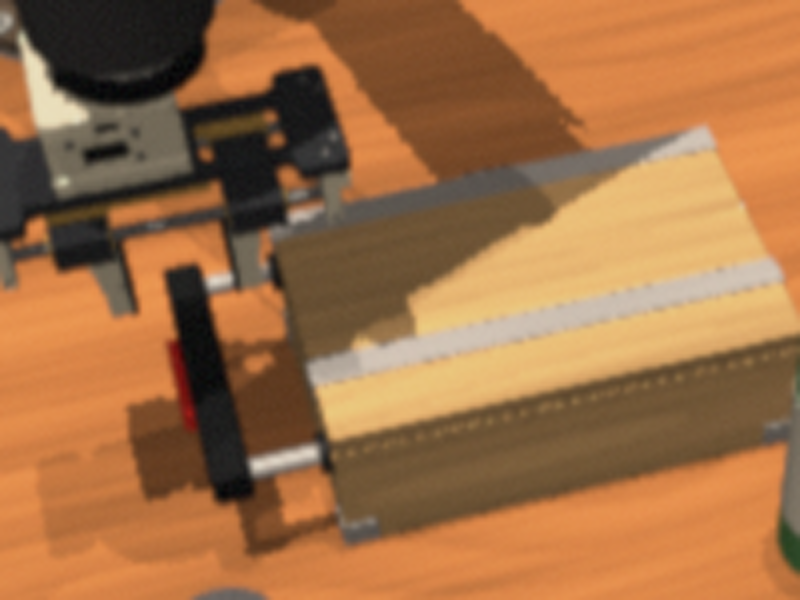

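The lid is shut: its free corners at (275,225) and (712,127) match the 0 rad prediction. The open finger tips at (122,312) and (247,286) straddle the bar's line but sit about 10 mm toward the robot. I'll shift x by +10 mm and descend.

drive_tool --increments '[[[0.2,-0.08,0,0.1,0],[0.2,-0.08,0,0.3,0],[0.2,-0.08,0,0.45,0],[0.2,-0.08,0,0.55,0],[0.2,-0.08,0,0.55,0]]]'

```text
time_s: 14.28
tcp_pos: [0.5254, 0.0014, 0.0529]
eef_rot: [-180.0, -0.1, 178.3]
contact_force: [-0.1, 0.4, 0.6]
gripper_width: 0.0529
gripper_force: 0.0
```

drive_tool --increments '[[[0.2,0,0,0.05,0],[0.2,0,0,0.1,0],[0.2,0,0,0.1,0]]]'

```text
time_s: 14.65
tcp_pos: [0.5256, 0.0011, 0.0418]
eef_rot: [-180.0, -0.0, 178.3]
contact_force: [-0.3, -0.6, -0.2]
gripper_width: 0.0528
gripper_force: 0.0
```

drive_tool --increments '[[[0.2,0,0,0.06,0],[0.2,0,0,0.11,0],[0.2,0,0,0.11,0]]]'

```text
time_s: 15.02
tcp_pos: [0.5253, 0.001, 0.0282]
eef_rot: [-180.0, -0.1, 178.3]
contact_force: [0.1, 0.1, 0.2]
gripper_width: 0.0527
gripper_force: 0.0
```

Run:
```python
from plant import r,capture
import cv2,numpy as np
s=r.get_state();print(s['tcp_pos'],s['contact_force'],s['gripper_width'])
f=lambda a:cv2.resize(a[:,:,::-1],None,fx=4,fy=4,interpolation=cv2.INTER_CUBIC)
a=f(capture('scene')[120:245,150:250]);b=f(capture('top')[220:345,280:380])
cv2.imwrite('pics/st4.png',np.hstack([a,b]))
```

```text
[0.52534741 0.0010276  0.02818292] [0.0596504  0.0582863  0.18582855] 0.05269237963234107
```

View pics/st4.png

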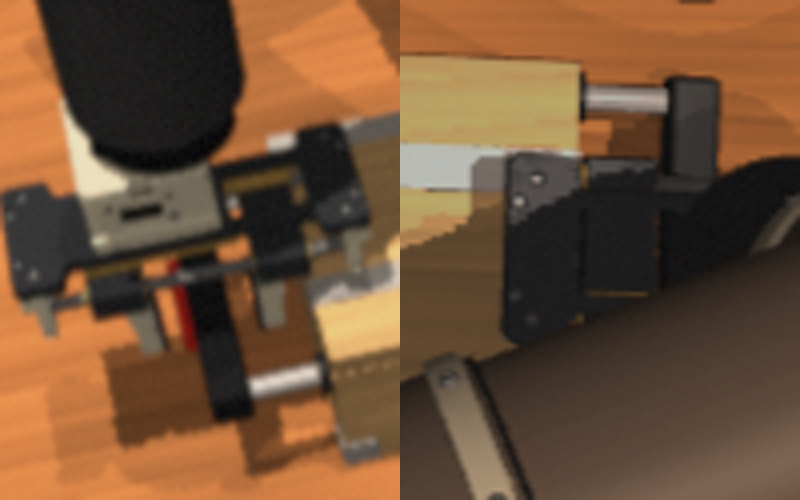

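Left panel: the fingers, tips at (152,350) and (270,325), straddle the bar with the red button between them. Right panel: the gripper is about centred on the bar. Closing.

drive_tool --increments '[[[-1,0,0,0,0],[-1,0,0,0,0],[-1,0,0,0,0],[-1,0,0,0,0],[-1,0,0,0,0]]]' --squeeze 25

```text
time_s: 15.75
tcp_pos: [0.5259, 0.0015, 0.029]
eef_rot: [180.0, 0.0, 178.3]
contact_force: [-0.5, 1.9, 2.4]
gripper_width: 0.0248
gripper_force: 25.0
```

Width is 24.8 mm, so the button is fully in. Pulling.

drive_tool --increments '[[[-1,0,-0.06,0,0],[-1,0,-0.14,0,0],[-1,0,-0.24,0,0],[-1,0,-0.34,0,0],[-1,0,-0.42,0,0]]]'

```text
time_s: 16.38
tcp_pos: [0.5244, -0.0501, 0.029]
eef_rot: [180.0, 0.0, 178.3]
contact_force: [-0.8, 3.6, 4.1]
gripper_width: 0.0246
gripper_force: 25.0
```

drive_tool --increments '[[[-1,0,-0.08,0,0],[-1,0,-0.17,0,0],[-1,0,-0.27,0,0],[-1,0,-0.37,0,0],[-1,0,-0.45,0,0]]]'

```text
time_s: 17.0
tcp_pos: [0.5228, -0.1038, 0.0289]
eef_rot: [180.0, 0.0, 178.3]
contact_force: [-0.7, 5.9, 4.9]
gripper_width: 0.0244
gripper_force: 25.0
```

drive_tool --increments '[[[-1,0,-0.05,0,0],[-1,0,-0.09,0,0],[-1,0,-0.12,0,0],[-1,0,-0.13,0,0],[-1,0,-0.13,0,0]]]'

```text
time_s: 17.62
tcp_pos: [0.5224, -0.1183, 0.029]
eef_rot: [179.9, 0.0, 178.3]
contact_force: [-1.3, 10.1, 5.6]
gripper_width: 0.0244
gripper_force: 25.0
```

drive_tool --increments '[[[-1,0,-0.01,0,0],[-1,0,-0.015,0,0],[-1,0,-0.015,0,0],[-1,0,-0.015,0,0]]]'

```text
time_s: 18.12
tcp_pos: [0.5224, -0.1185, 0.0289]
eef_rot: [179.9, 0.0, 178.3]
contact_force: [-3.5, 20.0, 8.0]
gripper_width: 0.0246
gripper_force: 25.0
```

Run:
```python
from plant import r,capture
import cv2,numpy as np
s=r.get_state();print(s['tcp_pos'],s['contact_force'],s['gripper_width'])
f=lambda a:cv2.resize(a[:,:,::-1],(400,300),interpolation=cv2.INTER_CUBIC)
cv2.imwrite('pics/st5.png',np.hstack([f(capture('scene')[80:290,100:380]),f(capture('top')[180:390,120:400])]))
```

```text
[ 0.52237541 -0.11850647  0.02894876] [-3.46487528 20.02586202  7.9766608 ] 0.02464368100229444
```

View pics/st5.png

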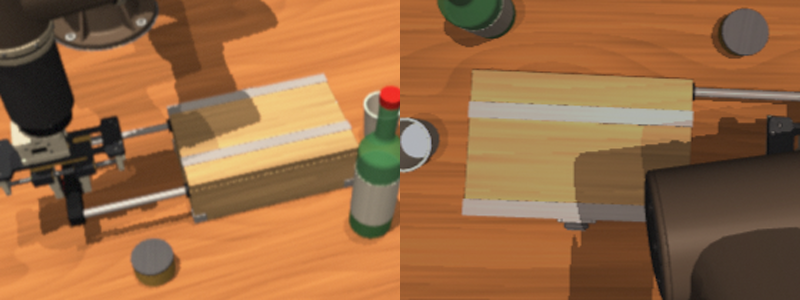

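The handle is at its hard stop: it moved 120 mm and the force rose with no further motion. The lid is shut, and the bottle, cup and tin have not moved. Handing in.

```bash
python3 -c "
from plant import job
print(job.close_job())"
```

```text
the job is handed in; nothing more can be done
None
```

I pressed the lid shut until the catch snapped, and the gripper was still holding the handle at its second stop, button squeezed in, when I handed the job in at about 18 s; the bottle, cup and tin were not touched.

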